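# Connect a bare drive in the bench dock with its two-stage lever

## Robot

A 7-joint arm with a two-finger parallel gripper is mounted at the origin on the work surface; the furniture and walls round the work are solid. World frame = base frame: x ahead of the robot, y to its left, z up, the work surface at z = 0. Lengths are in mm, angles in rad, forces in N, time in s.
With the tool pointing down it reaches from about 400 to 875 mm from the base axis. Payload 4.4 kg.
Tool frame: the origin (TCP) lies midway between the tips of the shut fingers; the grasp point (between the pads) lies 19 mm behind it; z points along the fingers, y is the line along which they close (so a half turn about z gives the same grasp; the last joint's range is limited). The gripper opens to 85 mm and grips with 20 to 120 N. Pads are 22 mm wide; open, the fingers measure 114 mm over their backs; the gripper's body (76 mm by 85 mm) begins 54 mm behind the grasp point. The pads swing forward as they close: fully open they stand 13 mm farther back than shut.
Start: joints at [1.118, 0.628, 0.038, 1.517, -0.027, 0.996, -0.02], TCP at [245.225, -601.982, 231.313] pointing down, gripper open.
Joint ranges: [-3.06, 3.06], [-0.37, 2.12], [-1.25, 1.32], [0.18, 2.47], [-1.1, 4.24], [0.23, 1.98], [-2.94, 2.94]. Speed limits (rad/s): [2.57, 2.57, 3.14, 3.14, 3.14, 3.14, 3.14].

## Interface

Orientations are given as [roll, pitch, yaw] about the fixed x, y, z axes, in that order (R = Rz(yaw) Ry(pitch) Rx(roll)).
In Python, from cell import read_state, get_image, finish_job gives the robot as it stands.
- The arm moves only by the tool send_rows, never from a script. Its argument "series" is a list of rows, each an object of numbers: "ax", "ay", "az": the turn, a rotation vector about the tool's x, y, z in rad; "dx", "dy", "dz": the shift along the tool's x, y, z in cm; "hand": the closure, from 0 (fully open) to 1 (shut). In form: [{"ax": .., "ay": .., "az": .., "dx": .., "dy": .., "dz": .., "hand": ..}, ...]. A call has 1 to 10 rows; each row is the pose to reach, as a shift and turn from the pose commanded when the call began, along the tool's axes at that moment; what a row does not reach only later rows make up. A row lasts 1/10 s, in which the tool goes at most 50 mm and 8.59 degrees, less where a joint would pass 70% of its speed; a pose out of reach is approached as far as the arm can. A call with a gripper value outside its range is refused whole. The fingers move at their own pace and stop on an object; the grip force is fixed at half the most. Time passes only in rows, so rows that repeat a pose let the fingers close. It gives the time, the measured TCP pose, the force, the opening and the grip force at its end, in the units of the state.
- read_state(): the state, without advancing time (a new reading comes with each control period).
- get_image(name): name is "scene" or "side" or "wrist"; returns a dict with "pixels" (384x512x3 uint8, red, green, blue), "mtx" (3x3 intrinsics, pixels), "R" (3x3) and "t" (3): a world point X has camera coordinates R X + t. Camera axes: x right, y down, z forward; pixel columns grow to the right and rows downward; lengths in mm; the calibration is good to about 2 mm. A picture is of the moment at which its call begins. There is no depth.
- finish_job(): hands the job in; it is judged then, once.
The state is a dict: "clock": time; "qpos": joint angles; "qd": joint speeds; "tau": joint torques, N m; "eef_pos": TCP position; "tool_rot": TCP orientation; "force": force on the tool from outside, world axes, zero at the start; "torque": the same for the moment, N m; "width": finger opening in mm; "gripper_force": force on a finger pad.
Only numpy, scipy, OpenCV 4.12 (cv2) and the standard library are available. Lean on these libraries where they do the work, as an engineer would, in place of code of your own. Each camera call takes 0.05 s, during which the arm holds its last target. There are 200 camera calls.

## Task

Push the disk drive the rest of the way into the dock with a fingertip until it meets the contact bar, then push the dock's lever past its first catch and on to its second stop, so that the drive is pressed fully onto the contacts and stays locked there. Only push: do not pick up the drive, and leave the other things on the bench where they are.

Things in the scene. Friction and masses are not known exactly. Their poses are not given: they have to be found in the camera images.
- dock: drive dock screwed to the worktop: aluminium plate 94 x 214 x 6 mm with an open-topped channel along its y axis; the drive goes in towards -y. Origin on the worktop below the centre of a fully connected drive; z up. In its frame, mm: channel floor z = 6, black rails 72.5 apart with tops at z = 15, mouth at y = 92, plate end y = 94; grey housing behind the channel from y = -68 to -118, top z = 32
- contact_bar_face (a point): middle of the free face of the sprung contact bar at the inner end of the channel (dock frame, mm: x = 0, y = -46, z = 11). The bar gives 6 mm: 1.5 N to start, 5 N at 4 mm, 6 N at 6 mm, then solid. Let go, it pushes the drive back out to first contact. This point does not move with the bar
- drive: 2.5 inch disk drive lying flat in the dock's channel, partly pulled out, 70 (x) x 100 (y) x 7 (z) mm, about 95 g; origin under its centre. In the dock's frame its centre is at y = +4 mm when it just touches the contact bar, at y = 0 when fully connected. Its rear edge, to push on, is 50 mm from the centre towards +y, 6 to 12 mm above the worktop
- lever (a joint): lever angle, rad, growing clockwise seen from above: 0 open; 0.785 first catch (roller bars the way out, drive not connected); 1.204 second stop, hard (roller presses the drive 4 mm into the contact bar). A sprung pin holds it at both: 7 N at the knob at 0.38 and again to leave the catch; past 1.05 it is drawn on. Else free. A drive over 9 mm short of the bar blocks the roller
- lever_knob (a point): centre of the black upright knob on the lever's end, 18 mm across, 38 to 61 mm above the worktop (this point 50), 64 mm from the pivot; flat lever arm below it, top at 28 mm. It swings round the pivot, in the dock's frame from x = -6, y = -10 mm (open, above the channel) by x = -59, y = -37 (first catch) to x = -74, y = -35 (second stop)
- lever_pivot (a point): point on the lever's upright pivot axis, at x = -58, y = +27 mm in the dock's frame, fixed to the dock
- roller_gap (a point): middle of the gap in the channel's near (-x) rail through which the white roller (10 mm across) on the lever's short arm swings in behind the drive; dock frame, mm: x = -40, y = 63, z = 11; the gap is 35 long. Fixed to the dock
- spare_drive: a second 2.5 inch disk drive, 70 x 100 x 7 mm, lying flat on the worktop (not in the dock); origin under its centre
- screwdriver: yellow precision screwdriver, 13 x 131 x 13 mm; origin under its centre
- tweezers: fine tweezers, 15 x 118 x 9 mm; origin under their centre
- screw_dish: round metal screw dish, 62 mm across, 14 mm high; origin under its centre
- pry_tool: green nylon pry tool, 10 x 150 x 7 mm; origin under its centre
- small_board: small circuit board with two metal sockets, 26 x 38 x 7 mm; origin under its centre
- tape_roll: roll of amber tape lying flat, 76 x 70 x 19 mm; origin under its centre

How it is judged (in metres and radians):
On the way, in this order (a step that is already met when the one before it is completed fails the run):
1. the drive is pushed in to the contact bar (y of drive in the frame of dock below 0.008 m), for 0.1 s.
2. the lever has gone past its first catch to its second stop (value of joint lever above 1.14 rad), for 0.2 s.
At the end, for the whole second after the job is handed in: The lever stands at its second stop (more than 1.14 rad) and the drive lies flat and straight in the channel (within 3 mm of its floor, 3 degrees of its line), its centre within about 2.5 mm of the fully connected position, both at rest (value of joint lever above 1.14 rad and y of drive in the frame of dock between -0.003 and 0.0025 m and z of drive in the frame of dock below 0.009 m and angle between the y axis of drive and the y axis of dock, either way round below 0.05 rad and velocity of joint lever between -0.05 and 0.05 rad/s and linear speed of drive below 0.01 m/s); the robot touches nothing.
It fails at once if the drive is lifted or tipped (z of drive in the frame of dock above 0.014 m or angle between drive's own z axis and vertical above 0.12 rad).
It fails at once if one of the other things on the bench is moved or lifted by more than 20 mm (distance of any of spare_drive, screwdriver, tweezers, screw_dish, pry_tool, small_board, tape_roll from where it was at the start of the episode above 0.02 m).
It also fails if it takes over 38 s, if anything falls off the work surface, if the arm or the gripper's body presses on something with over 40 N, if the wrist force passes 120 N, or if a joint passes its speed limit or range.

## Working session

There is one attempt and no reset: what is moved stays moved. The work goes in short steps, Python scripts to look and compute and a tool call to move; the robot and the scene stay as the last step left them, time stands still between calls to the robot, and variables do not carry over. Pictures are saved under pics/ and viewed, at most 10 in all, crops included, and the job is handed in when it is done.

Besides the shell and the picture viewer there is one more tool, called in YAML: its name, and indented under it one key for each argument. send_rows: Moves the arm, as the interface text tells. Its arguments: {"type":"object","properties":{"series":{"type":"array","items":{"type":"object","properties":{"ax":{"type":"number"},"ay":{"type":"number"},"az":{"type":"number"},"dx":{"type":"number"},"dy":{"type":"number"},"dz":{"type":"number"},"hand":{"type":"number"}}}}},"required":["series"]}

```bash
mkdir -p pics
python3 - <<'E'
from cell import *
import cv2,pickle
d={}
for n in("scene","side"):
    d[n]=get_image(n); cv2.imwrite(f"pics/{n}0.png",d[n]["pixels"][:,:,::-1])
pickle.dump(d,open("i0.pkl","wb"))
s=read_state(); print(s)
E
```

```text
{'clock': 0.1, 'qpos': array([ 1.11819305,  0.62925095,  0.03845713,  1.51824509, -0.02694028,
        0.99630566, -0.01999941]), 'qd': array([-0.00072121, -0.0043396 ,  0.00115288,  0.00073144,  0.00014368,
       -0.00090348, -0.00047399]), 'tau': array([ 4.81378855e-03, -5.64517736e+01,  1.23057727e+00, -1.93971151e+01,
        1.11670088e-02,  5.38333668e-03, -6.79588268e-06]), 'eef_pos': array([ 244.99822979, -601.46713669,  230.49035779]), 'tool_rot': array([-3.13990305e+00,  7.37550960e-05,  3.86826942e-01]), 'force': array([ 0.57472173, -0.37880164, -0.46081128]), 'torque': array([ 0.00608605, -0.00918853,  0.01182165]), 'gripper_force': 0.0, 'width': 85.63488408361664}
```

View pics/scene0.png

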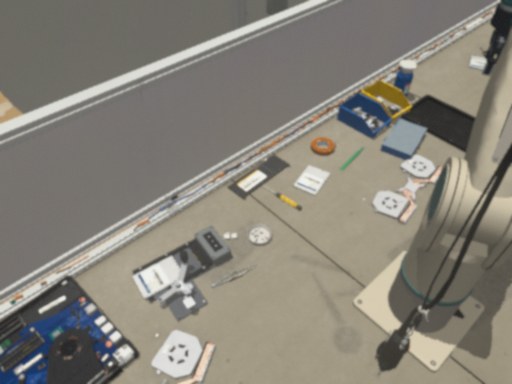

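View pics/side0.png

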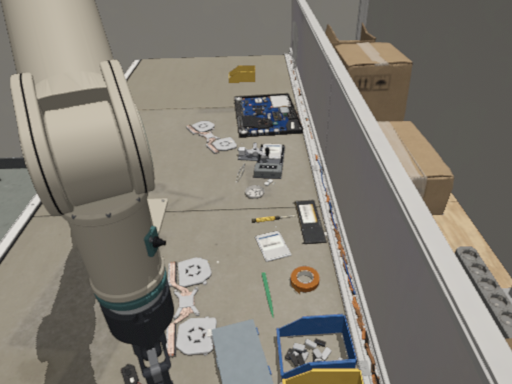

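The scene view shows the dock at about (185,265) and the side view shows it at about (265,157). I'll enlarge both.

Run:
```python
import cv2,pickle,numpy as np
d=pickle.load(open("i0.pkl","rb"))
a=d["scene"]["pixels"][220:325,125:245,::-1]; b=d["side"]["pixels"][135:190,225:300,::-1]
cv2.imwrite("pics/a.png",cv2.resize(a,(686,600),interpolation=3)) # 5.714
cv2.imwrite("pics/b.png",cv2.resize(b,(800,587),interpolation=3)) #10.667
for n in d:
    i=d[n];print(n,-i["R"].T@i["t"],i["R"].round(3).tolist(),i["mtx"].tolist())
    for p in([180,270],[265,157]):
        r=i["R"].T@np.linalg.inv(i["mtx"])@[*p,1];c=-i["R"].T@i["t"];print(p,c-r*(c[2]-10)/r[2])
```

```text
scene [-84.71638086 554.76635168 822.30738792] [[-0.681, -0.733, 0.012], [-0.539, 0.49, -0.685], [0.496, -0.472, -0.728]] [[413.9405344511828, 0.0, 261.72659044218693], [0.0, 413.9405344511828, 193.68760262135618], [0.0, 0.0, 1.0]]
[180, 270] [418.69258622 329.74083042  10.        ]
[265, 157] [570.51966747 -79.85561447  10.        ]
side [ 384.88306356 -899.69250473  748.64028337] [[0.999, -0.033, -0.02], [-0.035, -0.58, -0.814], [0.015, 0.814, -0.581]] [[398.5582447805491, 0.0, 263.95803974683736], [0.0, 398.5582447805491, 188.82417754202967], [0.0, 0.0, 1.0]]
[180, 270] [ 183.44669763 -200.31037464   10.        ]
[265, 157] [414.44477509 332.42543907  10.        ]
```

View pics/a.png

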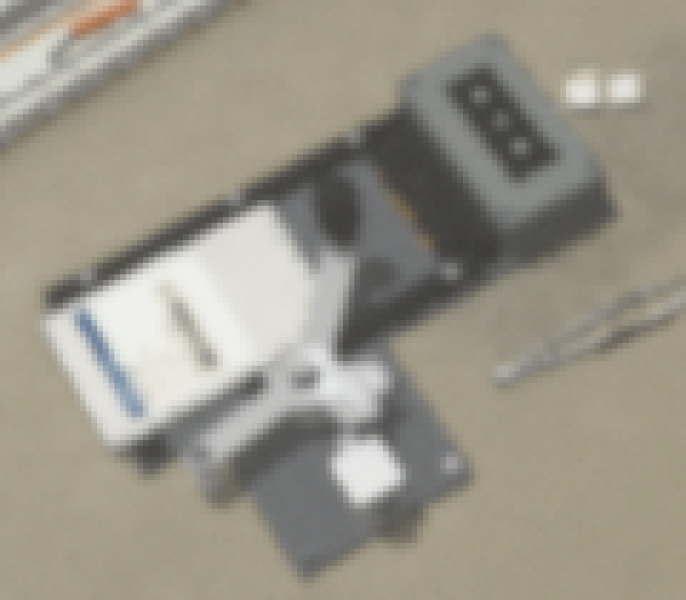

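View pics/b.png

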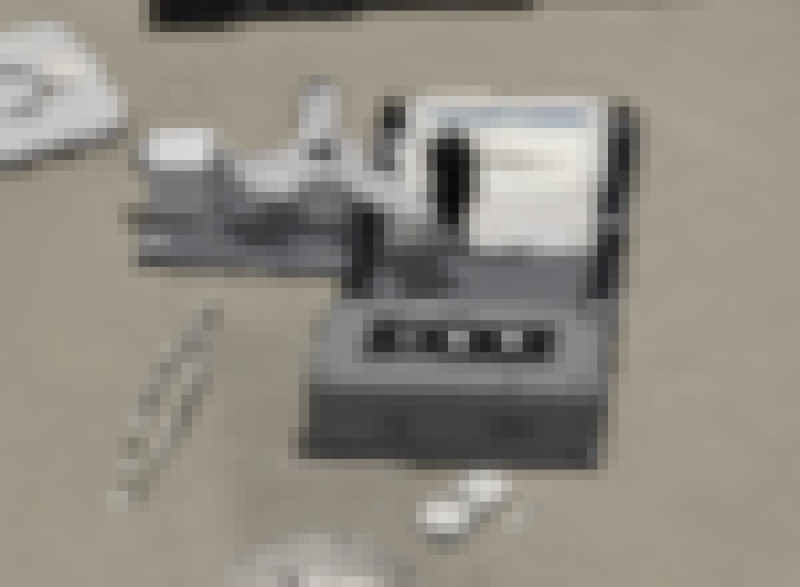

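```bash
cat > fit.py <<'E'
import cv2,pickle,numpy as np
from scipy.optimize import least_squares
def proj(i,X):
    p=(X@i["R"].T+i["t"])@i["mtx"].T; return p[:,:2]/p[:,2:]
def world(q,X):
    c,s=np.cos(q[2]),np.sin(q[2]); return X@np.array([[c,s,0],[-s,c,0],[0,0,1]])+[q[0],q[1],0]
E
cat > f1.py <<'E'
from fit import *
d=pickle.load(open("i0.pkl","rb"))
A=lambda u,v:(125+u/5.714-.4,220+v/5.714-.4); B=lambda u,v:(225+u/10.667-.45,135+v/10.667-.45)
# name, dock-frame fn(w,yd,zp)
obs=[("scene",A(338,193),lambda w,y:(-6,-10,61)),("scene",A(303,375),lambda w,y:(-58,27,30)),
("scene",A(412,90),lambda w,y:(w,-68,32)),("scene",A(495,38),lambda w,y:(w,-118,32)),("scene",A(605,180),lambda w,y:(-w,-118,32)),
("scene",A(45,322),lambda w,y:(35,y+50,13)),("scene",A(278,205),lambda w,y:(35,y-50,13)),("scene",A(113,437),lambda w,y:(-35,y+50,13)),
("scene",A(408,207),lambda w,y:(0,-46,14)),
("side",B(452,138),lambda w,y:(-6,-10,61)),("side",B(322,152),lambda w,y:(-58,27,30)),
("side",B(310,385),lambda w,y:(-w,-118,32)),("side",B(605,390),lambda w,y:(w,-118,32)),("side",B(335,300),lambda w,y:(-w,-68,32)),("side",B(602,302),lambda w,y:(w,-68,32)),
("side",B(410,97),lambda w,y:(-35,y+50,13)),("side",B(608,97),lambda w,y:(35,y+50,13)),("side",B(597,248),lambda w,y:(35,y-50,13))]
def f(q):
    return np.concatenate([proj(d[n],world(q,np.array([g(q[3],q[4])],float)))[0]-p for n,p,g in obs])
r=least_squares(f,[425,325,0,40,45],loss="soft_l1")
print(r.x.round(3)); print(f(r.x).reshape(-1,2).round(1).tolist())
E
python3 f1.py
```

```text
[ 4.30626e+02  3.26326e+02 -1.43000e-01  4.26230e+01  4.70400e+01]
[[-3.4, -0.6], [0.3, 0.2], [-2.2, -0.7], [1.4, -0.7], [0.6, -1.9], [-0.3, -1.1], [-0.9, -1.3], [0.6, 1.8], [-0.3, -0.3], [0.5, -0.9], [-0.4, -0.3], [-0.4, -0.8], [-2.4, -0.1], [-0.8, -0.7], [-1.0, 0.1], [-0.1, -0.2], [-0.2, 0.5], [-1.3, 0.0]]
```

```bash
cat >> fit.py <<'E'
def goto(p,yaw):
    from cell import read_state
    s=read_state();t=s["tool_rot"];c,n=np.cos(t[2]),np.sin(t[2]);e=np.array(p)-s["eef_pos"]
    print("clock",s["clock"],"pos",s["eef_pos"].round(1),"rot",t.round(3),"F",s["force"].round(1),"q",s["qpos"].round(2),
     "\n cm dx %.2f dy %.2f dz %.2f az %.3f"%((c*e[0]+n*e[1])/10,(n*e[0]-c*e[1])/10,-e[2]/10,-(yaw-t[2])))
E
python3 - <<'E'
from fit import *
d=pickle.load(open("i0.pkl","rb"))
for n,ps in(("scene",[(30,300),(260,165),(400,80)]),("side",[(350,370),(322,200),(300,100)])):
    for p in ps:
        i=d[n];r=i["R"].T@np.linalg.inv(i["mtx"])@[*p,1];c=-i["R"].T@i["t"];print(n,p,(c-r*c[2]/r[2]).round())
goto([440,-150,300],1.43)
E
```

```text
scene (30, 300) [582. 612.   0.]
scene (260, 165) [563. -53.   0.]
scene (400, 80) [ 554. -751.    0.]
side (350, 370) [ 553. -474.    0.]
side (322, 200) [582.  79.   0.]
side (300, 100) [597. 856.   0.]
clock 0.1 pos [ 245.  -601.5  230.5] rot [-3.14   0.     0.387] F [ 0.6 -0.4 -0.5] q [ 1.12  0.63  0.04  1.52 -0.03  1.   -0.02] 
 cm dx 35.09 dy -34.45 dz -6.95 az -1.043
```

send_rows:
  series:
    - {"dx":35,"dy":-34.5,"dz":-7,"az":-1.04,"hand":1}
    - {"dx":35,"dy":-34.5,"dz":-7,"az":-1.04,"hand":1}
    - {"dx":35,"dy":-34.5,"dz":-7,"az":-1.04,"hand":1}
    - {"dx":35,"dy":-34.5,"dz":-7,"az":-1.04,"hand":1}
    - {"dx":35,"dy":-34.5,"dz":-7,"az":-1.04,"hand":1}
    - {"dx":35,"dy":-34.5,"dz":-7,"az":-1.04,"hand":1}
    - {"dx":35,"dy":-34.5,"dz":-7,"az":-1.04,"hand":1}
    - {"dx":35,"dy":-34.5,"dz":-7,"az":-1.04,"hand":1}
    - {"dx":35,"dy":-34.5,"dz":-7,"az":-1.04,"hand":1}
    - {"dx":35,"dy":-34.5,"dz":-7,"az":-1.04,"hand":1}

```text
invalid input at $.series[0]: expected keys ax, ay, az, dx, dy, dz, hand
```

```bash
python3 -c "
from fit import *
goto([430,290,300],1.43)"
```

```text
clock 0.1 pos [ 245.  -601.5  230.5] rot [-3.14   0.     0.387] F [ 0.6 -0.4 -0.5] q [ 1.12  0.63  0.04  1.52 -0.03  1.   -0.02] 
 cm dx 50.76 dy -75.58 dz -6.95 az -1.043
```

send_rows:
  series:
    - {"ax":0,"ay":0,"dx":35,"dy":-34.5,"dz":-7,"az":-1.04,"hand":1}
    - {"ax":0,"ay":0,"dx":35,"dy":-34.5,"dz":-7,"az":-1.04,"hand":1}
    - {"ax":0,"ay":0,"dx":35,"dy":-34.5,"dz":-7,"az":-1.04,"hand":1}
    - {"ax":0,"ay":0,"dx":35,"dy":-34.5,"dz":-7,"az":-1.04,"hand":1}
    - {"ax":0,"ay":0,"dx":35,"dy":-34.5,"dz":-7,"az":-1.04,"hand":1}
    - {"ax":0,"ay":0,"dx":35,"dy":-34.5,"dz":-7,"az":-1.04,"hand":1}
    - {"ax":0,"ay":0,"dx":35,"dy":-34.5,"dz":-7,"az":-1.04,"hand":1}
    - {"ax":0,"ay":0,"dx":35,"dy":-34.5,"dz":-7,"az":-1.04,"hand":1}
    - {"ax":0,"ay":0,"dx":35,"dy":-34.5,"dz":-7,"az":-1.04,"hand":1}
    - {"ax":0,"ay":0,"dx":35,"dy":-34.5,"dz":-7,"az":-1.04,"hand":1}

```text
clock: 1.1
eef_pos: [439.6, -148.3, 301.6]
tool_rot: [3.142, -0.0, 1.427]
force: [1.1, -1.6, -1.4]
width: -0.0
gripper_force: 0.0
```

```bash
python3 -c "
from fit import *
goto([430,290,300],1.43)"
```

```text
clock 1.1 pos [ 439.6 -148.3  301.6] rot [ 3.142 -0.     1.427] F [ 1.1 -1.6 -1.4] q [ 0.54  0.29 -0.35  1.91  0.12  0.96 -0.01] 
 cm dx 43.24 dy -7.22 dz 0.16 az -0.003
```

send_rows:
  series:
    - {"ax":0,"ay":0,"az":0,"dx":43.2,"dy":-7.2,"dz":0,"hand":1}
    - {"ax":0,"ay":0,"az":0,"dx":43.2,"dy":-7.2,"dz":0,"hand":1}
    - {"ax":0,"ay":0,"az":0,"dx":43.2,"dy":-7.2,"dz":0,"hand":1}
    - {"ax":0,"ay":0,"az":0,"dx":43.2,"dy":-7.2,"dz":0,"hand":1}
    - {"ax":0,"ay":0,"az":0,"dx":43.2,"dy":-7.2,"dz":0,"hand":1}
    - {"ax":0,"ay":0,"az":0,"dx":43.2,"dy":-7.2,"dz":0,"hand":1}
    - {"ax":0,"ay":0,"az":0,"dx":43.2,"dy":-7.2,"dz":0,"hand":1}
    - {"ax":0,"ay":0,"az":0,"dx":43.2,"dy":-7.2,"dz":0,"hand":1}
    - {"ax":0,"ay":0,"az":0,"dx":43.2,"dy":-7.2,"dz":0,"hand":1}
    - {"ax":0,"ay":0,"az":0,"dx":43.2,"dy":-7.2,"dz":0,"hand":1}

```text
clock: 2.1
eef_pos: [428.1, 293.9, 301.2]
tool_rot: [-3.14, -0.005, 1.435]
force: [-0.8, 0.3, -0.3]
width: 0.1
gripper_force: 0.0
```

Run:
```python
from fit import *
from cell import *
d=get_image("wrist");pickle.dump(d,open("w.pkl","wb"))
cv2.imwrite("pics/w.png",cv2.resize(d["pixels"][:,:,::-1],(800,600),interpolation=3))
print(-d["R"].T@d["t"]); goto([430,330,300],1.43)
q=[430.6,326.3,-.143]
X=np.array([(-6,-10,61),(-58,27,30),(-42,-118,32),(42,-118,32),(0,-46,14),(35,97,13),(-35,97,13)],float)
print((proj(d,world(q,X))*1.5625).round().tolist())
```

```text
[436.84412364 358.68685171 443.80851876]
clock 2.15 pos [428.7 290.2 300.9] rot [-3.140e+00 -1.000e-03  1.432e+00] F [-0.4 -0.4 -0.2] q [-0.29  0.4  -0.51  1.78  0.22  1.03 -1.02] 
 cm dx 3.96 dy -0.42 dz 0.09 az 0.002
[[384.0, 227.0], [329.0, 183.0], [349.0, 331.0], [432.0, 332.0], [391.0, 258.0], [430.0, 105.0], [354.0, 105.0]]
```

View pics/w.png

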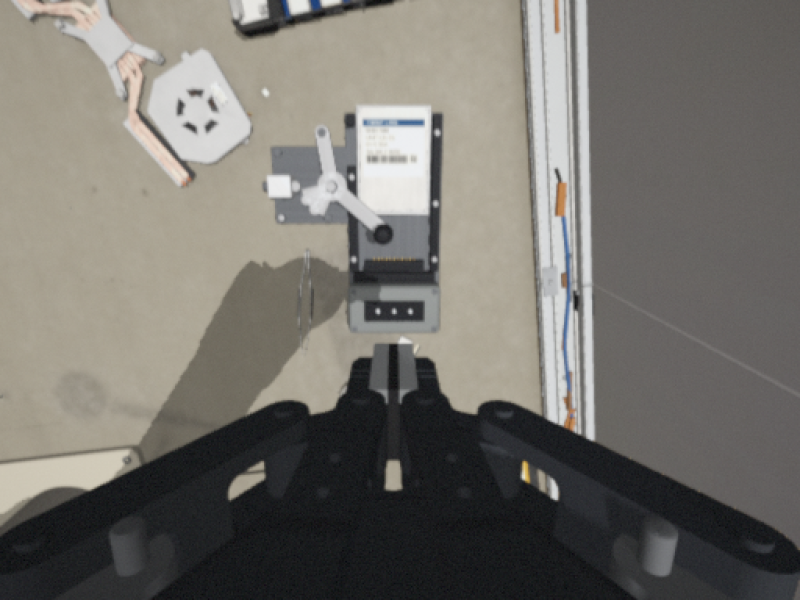

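The dock shows clearly: knob (383,233), pivot (331,186), drive rear edge from (358,105) to (431,107). Refitting the dock from this view.

Run:
```python
from fit import *
d=pickle.load(open("w.pkl","rb"))
obs=[((383,233),lambda w,y:(-6,-10,61)),((331,186),lambda w,y:(-58,27,30)),((349,332),lambda w,y:(-w,-118,32)),((440,332),lambda w,y:(w,-118,32)),
((350,283),lambda w,y:(-w,-68,32)),((440,284),lambda w,y:(w,-68,32)),((357,105),lambda w,y:(-35,y+50,13)),((432,107),lambda w,y:(35,y+50,13)),((430,215),lambda w,y:(35,y-50,13)),
((345,113),lambda w,y:(-47,94,6)),((442,113),lambda w,y:(47,94,6))]
def f(q): return np.concatenate([proj(d,world(q,np.array([g(q[3],q[4])],float)))[0]*1.5625-p for p,g in obs])
r=least_squares(f,[430,326,-.14,42,45],loss="soft_l1");q=r.x
print(q.round(3)); print(f(q).reshape(-1,2).round(1).tolist())
print(world(q,np.array([[0,0,0],[0,q[4]+50,0],[0,125,0],[0,65,0],[-6,-10,0],[-59,-37,0],[-74,-35,0]],float)).round(1))
```

```text
[ 4.33049e+02  3.24118e+02 -1.34000e-01  4.51560e+01  4.82860e+01]
[[4.4, -3.5], [0.6, -0.4], [0.5, 1.5], [-1.1, 1.4], [-1.9, 2.5], [0.3, 1.4], [-0.9, 0.8], [-0.1, -1.4], [-0.3, 0.2], [-0.9, -1.1], [2.0, -1.3]]
[[433.  324.1   0. ]
 [446.2 421.5   0. ]
 [449.8 448.    0. ]
 [441.7 388.5   0. ]
 [425.8 315.    0. ]
 [369.6 295.3   0. ]
 [355.  299.3   0. ]]
```

```bash
python3 -c "
from fit import *
goto([449.8,448,60],1.436)"
```

```text
clock 2.15 pos [428.7 290.2 300.9] rot [-3.140e+00 -1.000e-03  1.432e+00] F [-0.4 -0.4 -0.2] q [-0.29  0.4  -0.51  1.78  0.22  1.03 -1.02] 
 cm dx 15.92 dy -0.09 dz 24.09 az -0.004
```

send_rows:
  series:
    - {"ax":0,"ay":0,"az":0,"dx":16,"dy":-0.1,"dz":10,"hand":1}
    - {"ax":0,"ay":0,"az":0,"dx":16,"dy":-0.1,"dz":10,"hand":1}
    - {"ax":0,"ay":0,"az":0,"dx":16,"dy":-0.1,"dz":10,"hand":1}
    - {"ax":0,"ay":0,"az":0,"dx":16,"dy":-0.1,"dz":24,"hand":1}
    - {"ax":0,"ay":0,"az":0,"dx":16,"dy":-0.1,"dz":24,"hand":1}
    - {"ax":0,"ay":0,"az":0,"dx":16,"dy":-0.1,"dz":24,"hand":1}
    - {"ax":0,"ay":0,"az":0,"dx":16,"dy":-0.1,"dz":24,"hand":1}
    - {"ax":0,"ay":0,"az":0,"dx":16,"dy":-0.1,"dz":24,"hand":1}
    - {"ax":0,"ay":0,"az":0,"dx":16,"dy":-0.1,"dz":24,"hand":1}

```text
clock: 3.05
eef_pos: [453.3, 445.9, 63.2]
tool_rot: [3.14, -0.002, 1.426]
force: [-0.5, 0.1, 0.2]
width: -0.2
gripper_force: 0.0
```

```bash
python3 -c "
from fit import *
goto([449.8,448,8.5],1.436)
goto([441.7,388.5,8.5],1.436)"
```

```text
clock 3.05 pos [453.3 445.9  63.2] rot [ 3.140e+00 -2.000e-03  1.426e+00] F [-0.5  0.1  0.2] q [-0.6   0.84 -0.37  1.68  0.43  0.7  -1.34] 
 cm dx 0.16 dy -0.38 dz 5.47 az -0.010
clock 3.05 pos [453.3 445.9  63.2] rot [ 3.140e+00 -2.000e-03  1.426e+00] F [-0.5  0.1  0.2] q [-0.6   0.84 -0.37  1.68  0.43  0.7  -1.34] 
 cm dx -5.84 dy -0.32 dz 5.47 az -0.010
```

send_rows:
  series:
    - {"ax":0,"ay":0,"az":0,"dx":0,"dy":0,"dz":2.5,"hand":1}
    - {"ax":0,"ay":0,"az":0,"dx":0,"dy":0,"dz":5,"hand":1}
    - {"ax":0,"ay":0,"az":0,"dx":0,"dy":0,"dz":5,"hand":1}
    - {"ax":0,"ay":0,"az":0,"dx":0,"dy":0,"dz":5,"hand":1}
    - {"ax":0,"ay":0,"az":0,"dx":0,"dy":0,"dz":5,"hand":1}

```text
clock: 3.55
eef_pos: [453.3, 447.1, 14.0]
tool_rot: [3.139, -0.003, 1.426]
force: [1.4, -1.3, -0.2]
width: -0.3
gripper_force: 0.0
```

```bash
python3 -c "
from fit import *
from cell import *
d=get_image('wrist');pickle.dump(d,open('w2.pkl','wb'))
cv2.imwrite('pics/w2.png',cv2.resize(d['pixels'][:,:,::-1],(800,600),interpolation=3))
goto([449.8,448,8.5],1.436)
goto([441.7,388.5,8.5],1.436)"
```

```text
clock 3.6 pos [453.2 446.9  13.7] rot [ 3.139e+00 -3.000e-03  1.426e+00] F [-0.2  0.9  0.8] q [-0.62  0.91 -0.34  1.69  0.47  0.61 -1.37] 
 cm dx 0.06 dy -0.35 dz 0.52 az -0.010
clock 3.6 pos [453.2 446.9  13.7] rot [ 3.139e+00 -3.000e-03  1.426e+00] F [-0.2  0.9  0.8] q [-0.62  0.91 -0.34  1.69  0.47  0.61 -1.37] 
 cm dx -5.95 dy -0.30 dz 0.52 az -0.010
```

View pics/w2.png

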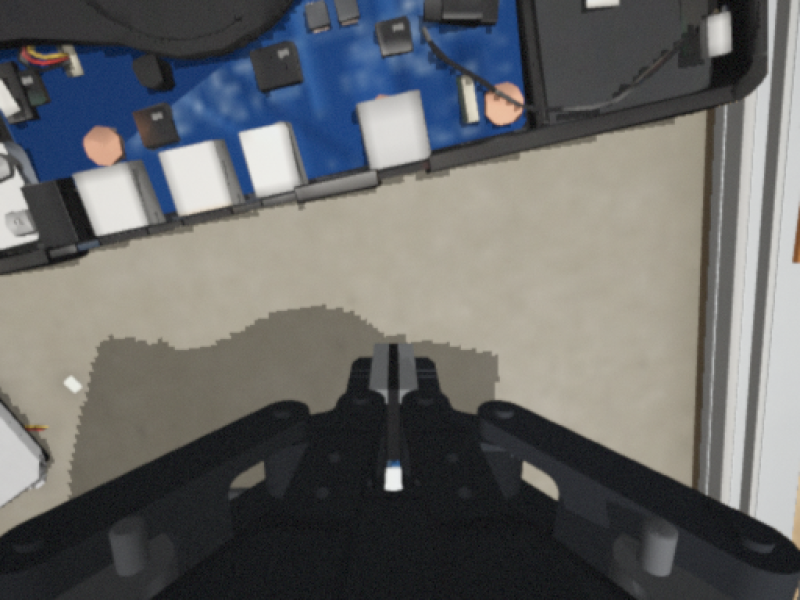

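send_rows:
  series:
    - {"ax":0,"ay":0,"az":-0.01,"dx":0,"dy":-0.3,"dz":0.5,"hand":1}
    - {"ax":0,"ay":0,"az":-0.01,"dx":0,"dy":-0.3,"dz":0.5,"hand":1}
    - {"ax":0,"ay":0,"az":-0.01,"dx":-1,"dy":-0.3,"dz":0.5,"hand":1}
    - {"ax":0,"ay":0,"az":-0.01,"dx":-1.5,"dy":-0.3,"dz":0.5,"hand":1}
    - {"ax":0,"ay":0,"az":-0.01,"dx":-2,"dy":-0.3,"dz":0.5,"hand":1}
    - {"ax":0,"ay":0,"az":-0.01,"dx":-2.5,"dy":-0.3,"dz":0.5,"hand":1}
    - {"ax":0,"ay":0,"az":-0.01,"dx":-3,"dy":-0.3,"dz":0.5,"hand":1}
    - {"ax":0,"ay":0,"az":-0.01,"dx":-3,"dy":-0.3,"dz":0.5,"hand":1}

```text
clock: 4.4
eef_pos: [444.8, 415.5, 6.3]
tool_rot: [3.142, 0.001, 1.436]
force: [0.4, -0.2, 0.7]
width: 0.2
gripper_force: 0.0
```

```bash
python3 -c "
from fit import *
from cell import *
goto([441.7,388.5,8.5],1.436)
a=get_image('scene');b=get_image('side');pickle.dump((a,b),open('p.pkl','wb'))
A=cv2.resize(a['pixels'][220:325,125:245,::-1],(457,400),interpolation=3)
B=cv2.resize(b['pixels'][125:190,225:280,::-1],(338,400),interpolation=3)
cv2.imwrite('pics/p.png',np.hstack([A,B]))"
```

```text
clock 4.4 pos [444.8 415.5   6.3] rot [3.142e+00 1.000e-03 1.436e+00] F [ 0.4 -0.2  0.7] q [-0.6   0.9  -0.32  1.77  0.49  0.55 -1.37] 
 cm dx -2.71 dy 0.06 dz -0.22 az 0.000
```

View pics/p.png

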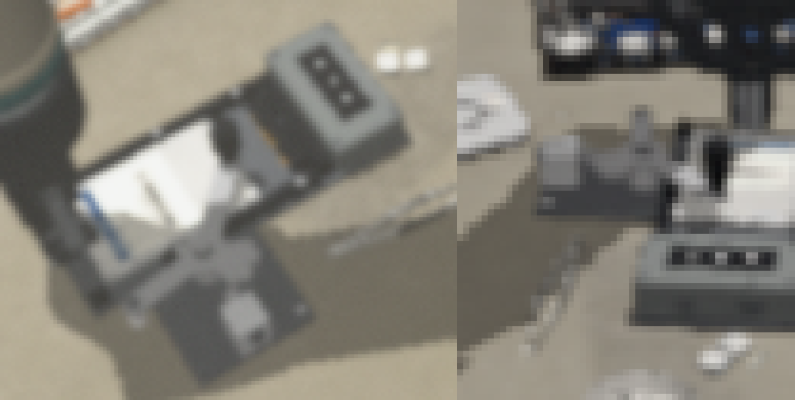

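The drive slides inward flat and straight. I'll raise the tip 2 mm and continue.

send_rows:
  series:
    - {"ax":0,"ay":0,"az":0,"dx":0.3,"dy":0,"dz":-0.2,"hand":1}
    - {"ax":0,"ay":0,"az":0,"dx":0.3,"dy":0,"dz":-0.2,"hand":1}
    - {"ax":0,"ay":0,"az":0,"dx":-0.3,"dy":0,"dz":-0.2,"hand":1}
    - {"ax":0,"ay":0,"az":0,"dx":-0.8,"dy":0,"dz":-0.2,"hand":1}
    - {"ax":0,"ay":0,"az":0,"dx":-1.3,"dy":0,"dz":-0.2,"hand":1}
    - {"ax":0,"ay":0,"az":0,"dx":-1.8,"dy":0,"dz":-0.2,"hand":1}
    - {"ax":0,"ay":0,"az":0,"dx":-2.2,"dy":0,"dz":-0.2,"hand":1}
    - {"ax":0,"ay":0,"az":0,"dx":-2.2,"dy":0,"dz":-0.2,"hand":1}
    - {"ax":0,"ay":0,"az":0,"dx":-2.2,"dy":0,"dz":-0.2,"hand":1}

```text
clock: 5.4
eef_pos: [441.7, 394.3, 8.2]
tool_rot: [-3.141, 0.001, 1.437]
force: [-0.3, -1.1, -1.8]
width: 0.2
gripper_force: 0.0
```

```bash
python3 -c "
from fit import *
goto([441.7,388.5,8.5],1.436)"
```

```text
clock 5.4 pos [441.7 394.3   8.2] rot [-3.141e+00  1.000e-03  1.437e+00] F [-0.3 -1.1 -1.8] q [-0.58  0.88 -0.32  1.82  0.5   0.52 -1.36] 
 cm dx -0.57 dy 0.08 dz -0.03 az 0.001
```

send_rows:
  series:
    - {"ax":0,"ay":0,"az":0,"dx":-0.3,"dy":0,"dz":0,"hand":1}
    - {"ax":0,"ay":0,"az":0,"dx":-0.5,"dy":0,"dz":0,"hand":1}
    - {"ax":0,"ay":0,"az":0,"dx":-0.5,"dy":0,"dz":0,"hand":1}
    - {"ax":0,"ay":0,"az":0,"dx":-0.5,"dy":0,"dz":0,"hand":1}

```text
clock: 5.8
eef_pos: [441.0, 390.2, 8.4]
tool_rot: [-3.142, -0.0, 1.437]
force: [0.0, 1.3, -0.9]
width: 0.2
gripper_force: 0.6
```

send_rows:
  series:
    - {"ax":0,"ay":0,"az":0,"dx":-0.2,"dy":0,"dz":0,"hand":1}
    - {"ax":0,"ay":0,"az":0,"dx":-0.2,"dy":0,"dz":0,"hand":1}
    - {"ax":0,"ay":0,"az":0,"dx":-0.2,"dy":0,"dz":0,"hand":1}

```text
clock: 6.1
eef_pos: [440.8, 388.6, 8.5]
tool_rot: [3.142, -0.001, 1.437]
force: [-1.0, 2.8, -1.3]
width: -0.1
gripper_force: 1.4
```

send_rows:
  series:
    - {"ax":0,"ay":0,"az":0,"dx":-0.2,"dy":0,"dz":0,"hand":1}
    - {"ax":0,"ay":0,"az":0,"dx":-0.2,"dy":0,"dz":0,"hand":1}
    - {"ax":0,"ay":0,"az":0,"dx":-0.2,"dy":0,"dz":0,"hand":1}

```text
clock: 6.4
eef_pos: [440.6, 386.7, 8.5]
tool_rot: [3.141, -0.001, 1.437]
force: [-0.7, 3.8, 0.3]
width: -0.3
gripper_force: 2.3
```

The force rises as it should against the sprung bar, so the drive is seated. Next I back off, go up and rotate for the lever.

send_rows:
  series:
    - {"ax":0,"ay":0,"az":0,"dx":2,"dy":0,"dz":0,"hand":1}
    - {"ax":0,"ay":0,"az":0,"dx":2,"dy":0,"dz":-2,"hand":1}
    - {"ax":0,"ay":0,"az":0,"dx":2,"dy":0,"dz":-6,"hand":1}
    - {"ax":0,"ay":0,"az":-0.14,"dx":2,"dy":0,"dz":-10,"hand":1}
    - {"ax":0,"ay":0,"az":-0.28,"dx":2,"dy":0,"dz":-13,"hand":1}
    - {"ax":0,"ay":0,"az":-0.42,"dx":2,"dy":0,"dz":-13,"hand":1}
    - {"ax":0,"ay":0,"az":-0.56,"dx":0,"dy":0,"dz":-13,"hand":1}
    - {"ax":0,"ay":0,"az":-0.7,"dx":-2,"dy":0,"dz":-13,"hand":1}
    - {"ax":0,"ay":0,"az":-0.84,"dx":-4,"dy":0,"dz":-13,"hand":1}
    - {"ax":0,"ay":0,"az":-0.98,"dx":-6,"dy":0,"dz":-13,"hand":1}

```text
clock: 7.4
eef_pos: [432.3, 323.0, 137.7]
tool_rot: [-3.137, 0.003, 2.422]
force: [-0.7, -1.1, -0.9]
width: 0.2
gripper_force: 0.0
```

```bash
cat > lev.py <<'E'
from fit import *
q=np.array([433.0,324.1,-.134])
def tool(a,gap,z,dirn=(-.954,-.3)):
    t=-np.arctan2(37,52)-a
    p=np.array([-58+63.8*np.cos(t),27+63.8*np.sin(t)])-(20+gap)*np.array(dirn)
    return world(q,np.array([[p[0],p[1],z]]))[0]
E
python3 -c "
from lev import *
p=tool(.08,10,110);print(p);goto(p,3.312)"
```

```text
[451.63559218 316.51799909 110.        ]
clock 7.4 pos [432.3 323.  137.7] rot [-3.137e+00  3.000e-03  2.422e+00] F [-0.7 -1.1 -0.9] q [-0.24  0.7  -0.71  1.9   0.63  0.79 -0.45] 
 cm dx -1.88 dy 0.79 dz 2.77 az -0.890
```

send_rows:
  series:
    - {"ax":0,"ay":0,"az":-0.89,"dx":-1.9,"dy":0.8,"dz":0,"hand":1}
    - {"ax":0,"ay":0,"az":-0.89,"dx":-1.9,"dy":0.8,"dz":2.8,"hand":1}
    - {"ax":0,"ay":0,"az":-0.89,"dx":-1.9,"dy":0.8,"dz":2.8,"hand":1}
    - {"ax":0,"ay":0,"az":-0.89,"dx":-1.9,"dy":0.8,"dz":2.8,"hand":1}
    - {"ax":0,"ay":0,"az":-0.89,"dx":-1.9,"dy":0.8,"dz":2.8,"hand":1}
    - {"ax":0,"ay":0,"az":-0.89,"dx":-1.9,"dy":0.8,"dz":2.8,"hand":1}
    - {"ax":0,"ay":0,"az":-0.89,"dx":-1.9,"dy":0.8,"dz":2.8,"hand":1}
    - {"ax":0,"ay":0,"az":-0.89,"dx":-1.9,"dy":0.8,"dz":2.8,"hand":1}

```text
clock: 8.2
eef_pos: [452.1, 318.3, 109.8]
tool_rot: [-3.139, -0.001, -2.981]
force: [0.5, 0.1, -0.1]
width: -0.1
gripper_force: 0.0
```

```bash
python3 -c "
from lev import *
from cell import *
p=tool(.08,10,42);goto(p,3.312-2*np.pi)
a=get_image('scene');b=get_image('side')
A=cv2.resize(a['pixels'][200:325,125:245,::-1],(432,450),interpolation=3)
B=cv2.resize(b['pixels'][125:190,235:290,::-1],(360,450),interpolation=3)
cv2.imwrite('pics/p2.png',np.hstack([A,B]))"
```

```text
clock 8.2 pos [452.1 318.3 109.8] rot [-3.139e+00 -1.000e-03 -2.981e+00] F [ 0.5  0.1 -0.1] q [-0.12  0.83 -0.9   1.88  0.85  0.87  0.27] 
 cm dx 0.07 dy -0.16 dz 6.78 az -0.009
```

View pics/p2.png

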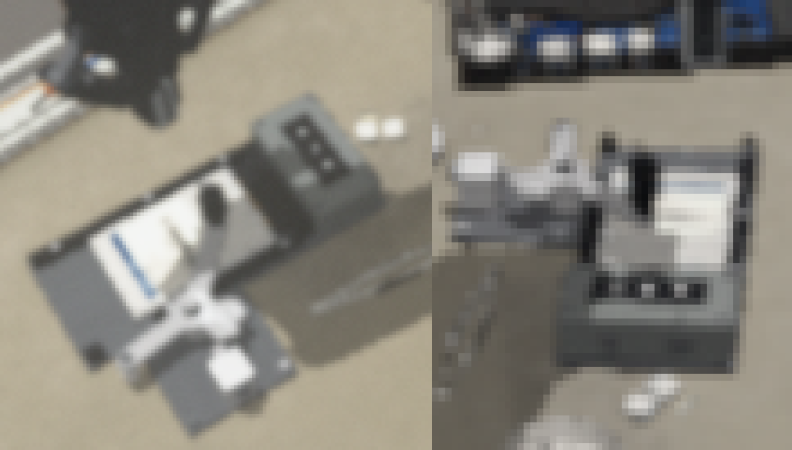

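The drive sits at the bar and the knob is still open. Descending beside it and working out the push path.

send_rows:
  series:
    - {"ax":0,"ay":0,"az":0,"dx":0,"dy":-0.2,"dz":3.5,"hand":1}
    - {"ax":0,"ay":0,"az":0,"dx":0,"dy":-0.2,"dz":6.7,"hand":1}
    - {"ax":0,"ay":0,"az":0,"dx":0,"dy":-0.2,"dz":6.7,"hand":1}
    - {"ax":0,"ay":0,"az":0,"dx":0,"dy":-0.2,"dz":6.7,"hand":1}

```text
clock: 8.7
eef_pos: [452.1, 318.1, 43.7]
tool_rot: [-3.141, -0.0, -2.977]
force: [-0.1, 0.4, 0.5]
width: -0.1
gripper_force: 0.0
```

```bash
python3 -c "
from lev import *
from cell import *
for a in [.08,.2,.3,.4,.5,.6,.7,.8,.9,1,1.1,1.2]: print(a,end='');goto(tool(a,0,42),3.312-2*np.pi)
" | grep -v '^$' | sed 's/clock.*q/q/'; python3 -c "
from lev import *
goto(tool(.08,0,42),-2.97)"
```

```text
0.08q [-0.17  0.91 -0.81  1.92  0.97  0.77  0.18] 
 cm dx 1.07 dy -0.15 dz 0.17 az -0.005
0.2q [-0.17  0.91 -0.81  1.92  0.97  0.77  0.18] 
 cm dx 1.74 dy -0.53 dz 0.17 az -0.005
0.3q [-0.17  0.91 -0.81  1.92  0.97  0.77  0.18] 
 cm dx 2.33 dy -0.78 dz 0.17 az -0.005
0.4q [-0.17  0.91 -0.81  1.92  0.97  0.77  0.18] 
 cm dx 2.93 dy -0.97 dz 0.17 az -0.005
0.5q [-0.17  0.91 -0.81  1.92  0.97  0.77  0.18] 
 cm dx 3.56 dy -1.10 dz 0.17 az -0.005
0.6q [-0.17  0.91 -0.81  1.92  0.97  0.77  0.18] 
 cm dx 4.19 dy -1.16 dz 0.17 az -0.005
0.7q [-0.17  0.91 -0.81  1.92  0.97  0.77  0.18] 
 cm dx 4.83 dy -1.17 dz 0.17 az -0.005
0.8q [-0.17  0.91 -0.81  1.92  0.97  0.77  0.18] 
 cm dx 5.47 dy -1.10 dz 0.17 az -0.005
0.9q [-0.17  0.91 -0.81  1.92  0.97  0.77  0.18] 
 cm dx 6.09 dy -0.98 dz 0.17 az -0.005
1q [-0.17  0.91 -0.81  1.92  0.97  0.77  0.18] 
 cm dx 6.70 dy -0.79 dz 0.17 az -0.005
1.1q [-0.17  0.91 -0.81  1.92  0.97  0.77  0.18] 
 cm dx 7.29 dy -0.55 dz 0.17 az -0.005
1.2q [-0.17  0.91 -0.81  1.92  0.97  0.77  0.18] 
 cm dx 7.85 dy -0.24 dz 0.17 az -0.005
clock 8.7 pos [452.1 318.1  43.7] rot [-3.141 -0.    -2.977] F [-0.1  0.4  0.5] q [-0.17  0.91 -0.81  1.92  0.97  0.77  0.18] 
 cm dx 1.07 dy -0.15 dz 0.17 az -0.007
```

send_rows:
  series:
    - {"ax":0,"ay":0,"az":0,"dx":0.6,"dy":-0.15,"dz":0,"hand":1}
    - {"ax":0,"ay":0,"az":0,"dx":1.1,"dy":-0.2,"dz":0,"hand":1}
    - {"ax":0,"ay":0,"az":0,"dx":1.7,"dy":-0.5,"dz":0,"hand":1}
    - {"ax":0,"ay":0,"az":0,"dx":2.3,"dy":-0.8,"dz":0,"hand":1}
    - {"ax":0,"ay":0,"az":0,"dx":2.9,"dy":-1.0,"dz":0,"hand":1}
    - {"ax":0,"ay":0,"az":0,"dx":3.5,"dy":-1.1,"dz":0,"hand":1}
    - {"ax":0,"ay":0,"az":0,"dx":4.2,"dy":-1.15,"dz":0,"hand":1}
    - {"ax":0,"ay":0,"az":0,"dx":4.8,"dy":-1.15,"dz":0,"hand":1}
    - {"ax":0,"ay":0,"az":0,"dx":5.2,"dy":-1.15,"dz":0,"hand":1}
    - {"ax":0,"ay":0,"az":0,"dx":5.2,"dy":-1.15,"dz":0,"hand":1}

```text
clock: 9.7
eef_pos: [401.5, 298.0, 43.3]
tool_rot: [3.141, -0.001, -2.975]
force: [0.3, 0.4, -0.1]
width: 0.1
gripper_force: 0.0
```

```bash
python3 -c "
from lev import *
from cell import *
for a in [.8,.9,1,1.1,1.2]: goto(tool(a,0,42),3.312-2*np.pi)
a=get_image('scene');b=get_image('side')
A=cv2.resize(a['pixels'][200:325,125:245,::-1],(432,450),interpolation=3)
B=cv2.resize(b['pixels'][125:190,235:290,::-1],(360,450),interpolation=3)
cv2.imwrite('pics/p3.png',np.hstack([A,B]))"
```

```text
clock 9.7 pos [401.5 298.   43.3] rot [ 3.141e+00 -1.000e-03 -2.975e+00] F [ 0.3  0.4 -0.1] q [-0.19  0.86 -0.79  2.06  1.03  0.68  0.06] 
 cm dx 0.15 dy 0.05 dz 0.13 az -0.004
clock 9.7 pos [401.5 298.   43.3] rot [ 3.141e+00 -1.000e-03 -2.975e+00] F [ 0.3  0.4 -0.1] q [-0.19  0.86 -0.79  2.06  1.03  0.68  0.06] 
 cm dx 0.77 dy 0.17 dz 0.13 az -0.004
clock 9.7 pos [401.5 298.   43.3] rot [ 3.141e+00 -1.000e-03 -2.975e+00] F [ 0.3  0.4 -0.1] q [-0.19  0.86 -0.79  2.06  1.03  0.68  0.06] 
 cm dx 1.38 dy 0.36 dz 0.13 az -0.004
clock 9.7 pos [401.5 298.   43.3] rot [ 3.141e+00 -1.000e-03 -2.975e+00] F [ 0.3  0.4 -0.1] q [-0.19  0.86 -0.79  2.06  1.03  0.68  0.06] 
 cm dx 1.97 dy 0.61 dz 0.13 az -0.004
clock 9.7 pos [401.5 298.   43.3] rot [ 3.141e+00 -1.000e-03 -2.975e+00] F [ 0.3  0.4 -0.1] q [-0.19  0.86 -0.79  2.06  1.03  0.68  0.06] 
 cm dx 2.53 dy 0.91 dz 0.13 az -0.004
```

View pics/p3.png

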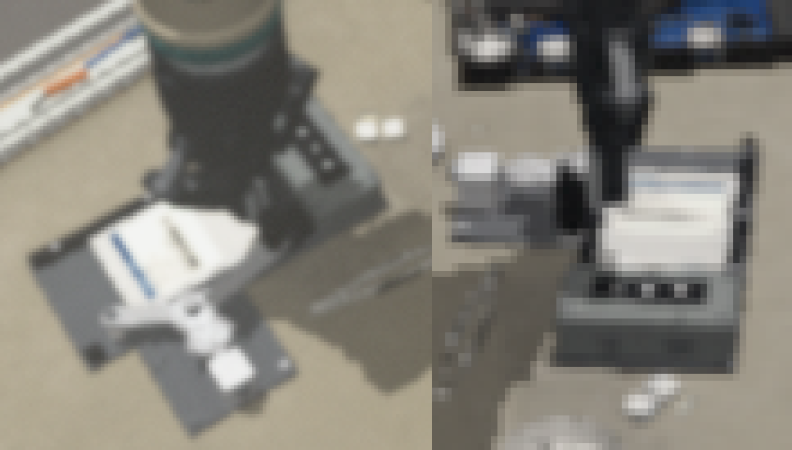

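The lever is at the first catch: the knob has swung off the channel and the roller is behind the drive. Pushing on to the second stop.

send_rows:
  series:
    - {"ax":0,"ay":0,"az":0,"dx":0.4,"dy":0.1,"dz":0,"hand":1}
    - {"ax":0,"ay":0,"az":0,"dx":0.8,"dy":0.2,"dz":0,"hand":1}
    - {"ax":0,"ay":0,"az":0,"dx":1.1,"dy":0.25,"dz":0,"hand":1}
    - {"ax":0,"ay":0,"az":0,"dx":1.4,"dy":0.35,"dz":0,"hand":1}
    - {"ax":0,"ay":0,"az":0,"dx":1.7,"dy":0.5,"dz":0,"hand":1}
    - {"ax":0,"ay":0,"az":0,"dx":2.0,"dy":0.6,"dz":0,"hand":1}
    - {"ax":0,"ay":0,"az":0,"dx":2.3,"dy":0.8,"dz":0,"hand":1}
    - {"ax":0,"ay":0,"az":0,"dx":2.5,"dy":0.9,"dz":0,"hand":1}
    - {"ax":0,"ay":0,"az":0,"dx":2.5,"dy":0.9,"dz":0,"hand":1}

```text
clock: 10.7
eef_pos: [376.8, 302.8, 43.4]
tool_rot: [-3.141, 0.0, -2.976]
force: [2.2, -1.3, 0.0]
width: 0.1
gripper_force: 0.9
```

send_rows:
  series:
    - {"ax":0,"ay":0,"az":0,"dx":0.2,"dy":0.1,"dz":0,"hand":1}
    - {"ax":0,"ay":0,"az":0,"dx":0.2,"dy":0.1,"dz":0,"hand":1}
    - {"ax":0,"ay":0,"az":0,"dx":0.2,"dy":0.1,"dz":0,"hand":1}

```text
clock: 11.0
eef_pos: [375.8, 303.0, 43.3]
tool_rot: [-3.141, 0.001, -2.977]
force: [3.9, -1.6, -0.6]
width: 0.0
gripper_force: 2.2
```

send_rows:
  series:
    - {"ax":0,"ay":0,"az":0,"dx":0.3,"dy":0.1,"dz":0,"hand":1}
    - {"ax":0,"ay":0,"az":0,"dx":0.3,"dy":0.1,"dz":0,"hand":1}
    - {"ax":0,"ay":0,"az":0,"dx":0.3,"dy":0.1,"dz":0,"hand":1}

```text
clock: 11.3
eef_pos: [374.1, 303.3, 43.4]
tool_rot: [-3.14, 0.003, -2.978]
force: [9.0, -1.1, -0.4]
width: -0.1
gripper_force: 3.8
```

send_rows:
  series:
    - {"ax":0,"ay":0,"az":0,"dx":-2,"dy":0,"dz":0,"hand":1}
    - {"ax":0,"ay":0,"az":0,"dx":-2,"dy":0,"dz":-4,"hand":1}
    - {"ax":0,"ay":0,"az":0,"dx":-2,"dy":0,"dz":-9,"hand":1}
    - {"ax":0,"ay":0,"az":0,"dx":-2,"dy":0,"dz":-14,"hand":1}
    - {"ax":0,"ay":0,"az":0,"dx":-2,"dy":4,"dz":-19,"hand":1}
    - {"ax":0,"ay":0,"az":0,"dx":-2,"dy":4,"dz":-20,"hand":1}
    - {"ax":0,"ay":0,"az":0,"dx":-2,"dy":4,"dz":-20,"hand":1}

```text
clock: 12.0
eef_pos: [384.0, 350.7, 246.6]
tool_rot: [3.135, 0.004, -2.974]
force: [0.8, 0.2, -0.9]
width: 0.3
gripper_force: 0.0
```

```bash
python3 -c "
from lev import *
from cell import *
a=get_image('wrist');b=get_image('side')
X=np.array([(-74,-35,61),(-59,-37,61),(35,50,13),(-35,50,13),(35,54,13)],float);w=world(q,X)
print((proj(b,w)-[225,125]).round(1).tolist());print(proj(a,w).round(1).tolist())
A=cv2.resize(a['pixels'][:,:,::-1],(512,384));B=cv2.resize(b['pixels'][125:190,225:273,::-1],(284,384),interpolation=3)
cv2.imwrite('pics/p4.png',np.hstack([A,B]))"
```

```text
[[22.8, 24.8], [27.1, 25.2], [56.0, 25.6], [37.0, 25.0], [56.0, 25.1]]
[[211.3, 137.2], [206.3, 149.0], [252.5, 223.7], [267.4, 179.2], [255.1, 224.5]]
```

View pics/p4.png

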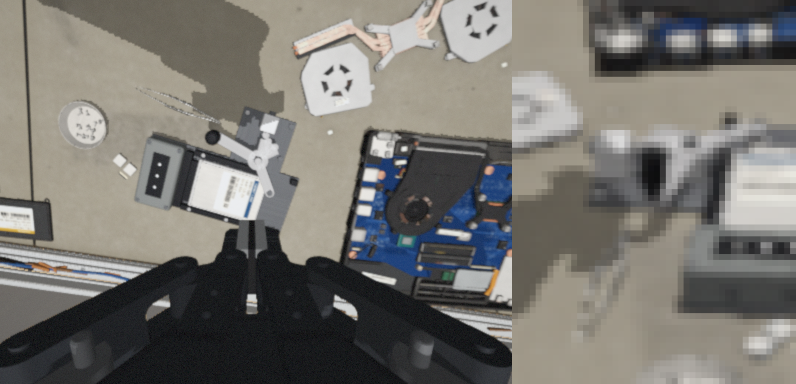

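The knob is at (212,137), which matches the predicted second stop (211,137) and not the first catch (206,149). The drive is held by the roller.

```bash
python3 -c "
from cell import *
print(finish_job())"
```

```text
the job is handed in; nothing more can be done
None
```

I pushed the drive in to the contact bar and the lever past its first catch to its second stop, then drew the arm clear and handed in at about 12 s. In the last wrist picture the knob is at the second stop; the judge's result was not shown.

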